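# Latch the sample cell

## Task

Latch the sample cell shut: hook the wire loop of its draw latch into the slot behind the keeper's nose, then press the lever down over centre until it lies fully flat and the halves stay clamped. Feel for the slot and never force the loop down on the keeper (over about 15 N) or ram the lever (over about 40 N). Let go at the end, and leave everything else where it is.

Things in the scene. Friction and masses are not known exactly. Their poses are not given: they have to be found in the camera images.
- cell: Sample cell: two bare aluminium halves on a steel base plate 254x112x10 mm, screwed down. Origin on the worktop below the lever's pivot; x runs level from the pivot to the keeper, y across, z up. Fixed half: block x -80 to 30 mm, 90 mm wide, top at z = 55 mm; on it sits a draw latch: a lever, and a wire loop hinged to the lever. The sliding half, beyond it, carries the keeper.
- pivot (a point): Lever pivot axis (along the cell's y), at cell x = 0, y = 0, z = 71 mm; axes the cell's. The loop's crank pin is on the lever, 15 mm from the pivot; seen from the pivot it lies in the handle's direction turned 0.105 rad on in the shutting sense (so just below the pivot's level when shut).
- lever (a joint): Lever angle, rad: 0 = shut (stop), handle level, pointing to cell -x; grows as it swings up and over toward the keeper (1.57 upright, stop 2.635). Friction 0.3 N at its end; stays where left. With the loop hooked, shutting takes up to about 10 N at the end; dead centre is near 0.1: below it the strained loop pulls the lever shut, above it open.
- handle_end (a point): Point on the handle 65 mm from the pivot, on the face that looks up when shut (the face toward the keeper when upright). The handle is a steel plate 20 mm wide, 5 mm thick, from the pivot to 78 mm, its last 12 mm turned up 2 mm.
- loop_bar (a point): Middle of the loop's crossbar: 5 mm round steel, 42 mm long, across the cell, 95 mm from the crank pin. Two 5 mm side wires, 21 mm either side, run from the pin to its ends. Axes: x from pin to bar, y along the bar, z along the pull tab. Starts raised; it is stiff on its pin, so it stays where left and turns with the lever: a bar not drawn back under the nose lifts out when the lever moves (drawing the bar along x takes 3 N).
- tab_top (a point): Top of the loop's pull tab, 44 mm from the crossbar's axis: a plate 14 mm wide (along the bar) and 6 mm thick, standing on the middle of the crossbar at right angles to the side wires. Made to be pinched across its 14 mm width; it may turn between the fingers. Axes as loop_bar.
- slide_half: Sliding half: block 83x90 mm, top at z = 55 mm, moving along the cell's x. Origin and axes coincide with the cell's when it is home. Springs push it 22 mm out to its outer stop (10 N there, 1.5 N more per mm drawn in); properly latched it stands 2 to 18 mm from home, depending on the keeper's setting. It carries the steel keeper, 16 mm wide, at y = 0.
- keeper_mark (a point): Fixed mark on the sliding half, at x 67.5, z 71 mm of its frame, axes the same: where the keeper stem's slot-side face stands at the middle setting. The keeper is on slotted screws, set up to 8 mm nearer (-x) or farther (+x) than this mark; the setting is NOT measured and must be seen or felt. It does not shift in use.
- keeper_top (a point): Also fixed to the sliding half: middle setting of the keeper's nose edge at its top, 2.5 mm beyond and 8.5 mm above keeper_mark. The nose top is flat, 12 mm long, and reaches from its edge back toward the lever, above a 6 mm thick stem. The nose is 4 mm thick; the bar seats under its overhang, against the stem. It shifts with the setting like all of the keeper.
- keeper_wall (a point): Also fixed to the sliding half: middle setting of the top inner edge of the keeper's end wall, 9.5 mm beyond and 16 mm above keeper_mark. The wall is a block 14 mm long, 12 mm wide; it stands 7.5 mm higher than the nose. The slot between nose edge and wall is 7 mm clear; its floor is 3 mm below keeper_mark.
- scoop: Bystander: blue plastic scoop, 38x94x22 mm, lying; origin at its underside's centre. Leave it alone.
- tape: Bystander: roll of tape lying flat, 52 mm across, 18 high; origin at its underside's centre. Leave it alone.
- beaker: Bystander: small glass beaker, 52 mm, 51 high; origin at its underside's centre. Leave it alone.
- flask: Bystander: conical flask, 66 mm across, 112 high; origin at its underside's centre. Leave it alone.
- squeeze: Bystander: white squeeze bottle, 49 mm across, 107 high; origin at its underside's centre. Leave it alone.
- strips: Bystander: upright test strip box 8x30x42; origin at its underside's centre. Leave it alone.
- pot: Bystander: cream pot with lid, 36 mm across, 33 high, standing close beside the cell; origin at its underside's centre. Leave it alone.
- marker: Bystander: marker pen 12x122x14, lying close behind the cell; origin at its underside's centre. Leave it alone.

How it is judged:
On the way, in this order (a step that is already met when the one before it is completed fails the run):
1. the crossbar lies in the keeper's slot, below the nose, while the lever still stands up (x of loop_bar in the frame of slide_half between 0.061 and 0.0835 m and z of loop_bar in the frame of slide_half between 0.066 and 0.0755 m and value of joint lever above 0.6 rad), for 0.2 s.
2. the lever is pressed down over centre and lies flat, with the crossbar in the slot and the sliding half drawn in (value of joint lever below 0.06 rad and x of slide_half in the frame of cell below 0.0195 m and x of loop_bar in the frame of slide_half between 0.061 and 0.0835 m and z of loop_bar in the frame of slide_half between 0.066 and 0.0755 m), for 0.2 s.
At the end, for the whole second after the job is handed in: The lever lies flat (below 0.06 rad) by itself, the loop's crossbar is in the keeper's slot (61 to 83.5 mm along x and 66 to 75.5 mm high in the sliding half's frame), and the sliding half is held less than 19.5 mm from home, all at rest (all of step 2 and velocity of joint lever below 0.05 rad/s and linear speed of slide_half below 0.01 m/s); the robot touches nothing.
It fails at once if the loop is pressed or jerked against the sliding half or its keeper with more than 15 N while the crossbar is not yet down in the slot (bar above 75.5 mm) (z of loop_bar in the frame of slide_half above 0.0755 m and contact force between loop and slide_half above 15 N).
It fails at once if the lever itself (not the loop) is pushed with more than 40 N (contact force between the fingers and loop below 0.5 N and contact force between the fingers and lever above 40 N).
It fails at once if one of the eight bystanders is moved more than 25 mm (distance of any of scoop, tape, beaker, flask, squeeze, strips, pot, marker from where it was at the start of the episode above 0.025 m).
It also fails if it takes over 54 s, if anything falls off the work surface, if the arm or the gripper's body presses on something with over 40 N, if the wrist force passes 120 N, or if a joint passes its speed limit or range.

## Robot

A 6-joint arm with a two-finger parallel gripper is mounted at the origin on a cart in front of the work surface, level with it; the furniture and walls round the work are solid. World frame = base frame: x ahead of the robot, y to its left, z up, the work surface at z = 0. Lengths are in m, angles in rad, forces in N, time in s.
With the tool pointing down it reaches from about 0.3 to 0.875 m from the base axis. Payload 6.4 kg.
Tool frame: the origin (TCP) lies at the very end of the fingers, on their centre line; the grasp point (between the pads) lies 19 mm behind it (ctrl.pinch_z is the z of the grasp point in the tool frame, in m); z points along the fingers, x is the direction in which the jaws open and shut, and the axes are right-handed (so a half turn about z gives the same grasp; the last joint's range is limited). The gripper opens to 85 mm and grips with 20 to 120 N. Pads are 22 mm wide; open, the fingers measure 114 mm over their backs; the gripper's body (76 mm by 85 mm) begins 54 mm behind the grasp point. The pads swing forward as they close: fully open they stand 13 mm farther back than shut.
Start: joints at [1.142, 0.181, 1.607, -0, 1.354, -0.206], TCP at [0.127, 0.561, 0.231] pointing down, gripper open.
Joint ranges: [-2.99, 2.99], [-0.89, 2.07], [0.3, 2.58], [-1.14, 4.28], [0, 2.63], [-3.12, 3.12]. Speed limits (rad/s): [2.57, 2.57, 3.01, 3.14, 3.14, 3.14].

## Interface

Orientations are given as a 3x3 rotation matrix whose columns are the frame's x, y, z axes.
In Python, from plant import ctrl gives the robot as it stands.
- The arm moves only by the shell command python3 -m handwheel 'ROWS' [FORCE]. ROWS is JSON, a list of rows, each a list of 7 numbers: the closure in counts, from 0 (fully open) to 255 (shut), then the shift along the tool's x, y, z in mm, then the turn, a rotation vector about the tool's x, y, z in rad. A call has 1 to 5 rows; each row is the pose to reach, as a shift and turn from the pose commanded when the call began, along the tool's axes at that moment; what a row does not reach only later rows make up. A row lasts 1/8 s, in which the tool goes at most 62.5 mm and 10.7 degrees, less where a joint would pass 70% of its speed; a pose out of reach is approached as far as the arm can. A call with a gripper value outside its range is refused whole. The fingers move at their own pace and stop on an object; FORCE is the grip in N (left out, the last holds). Time passes only in rows, so rows that repeat a pose let the fingers close. It gives the time, the measured TCP pose, the force and the opening at its end, in the units of the state.
- ctrl.sense(): the state, without advancing time (a new reading comes with each control period).
- ctrl.camera(name): name is "scene" or "top" or "wrist"; returns a dict with "image" (400x640x3 uint8, blue, green, red), "intrinsics" (3x3 intrinsics, pixels), "extrinsics" (4x4, takes a point from camera to world coordinates); the wrist camera has in their place "T_tool_cam" (4x4, takes a point from camera to tool coordinates, whose origin is the TCP and whose axes are the tool frame's). Camera axes: x right, y down, z forward; pixel columns grow to the right and rows downward; lengths in m; the calibration is good to about 2 mm. A picture is of the moment at which its call begins: read the wrist's pose just before it. There is no depth.
- ctrl.hand_in(): hands the job in, once; it reports no verdict.
The state is a dict: "clock": time; "joint_pos": joint angles; "dq": joint speeds; "tau": joint torques, N m; "tool_pos": TCP position; "eef_rot": TCP orientation; "ft_force": force on the tool from outside, world axes, zero at the start; "wrist_torque": the same for the moment, N m; "opening": finger opening in m.
Only numpy, scipy, OpenCV 4.12 (cv2) and the standard library are available. Lean on these libraries where they do the work, as an engineer would, in place of code of your own. Each camera call takes 0.05 s, during which the arm holds its last target. There are 200 camera calls.

## Working session

There is one attempt and no reset: what is moved stays moved. The work goes in short steps, Python scripts to look and compute and a shell command to move; the robot and the scene stay as the last step left them, time stands still between calls to the robot, and variables do not carry over. Pictures are saved under pics/ and viewed, about 8 in all and at most 12, crops included, and the job is handed in when it is done.

```bash
mkdir -p pics
cat > h.py <<'E'
import numpy as np,cv2
from plant import ctrl
def save(n,f):
    c=ctrl.camera(n); cv2.imwrite('pics/'+f,c['image']); np.savez('pics/'+f+'.npz',**{k:v for k,v in c.items() if k!='image'}); return c
def E(c):
    c=dict(c)
    if 'extrinsics' in c: return np.array(c['extrinsics'])
    s=ctrl.sense(); T=np.eye(4);T[:3,:3]=s['eef_rot'];T[:3,3]=s['tool_pos'];return T@np.array(c['T_tool_cam'])
def ray(c,u,v,X=None):
    X=E(c) if X is None else X
    d=X[:3,:3]@np.linalg.inv(c['intrinsics'])@[u,v,1]; return X[:3,3],d
def plane(c,u,v,z,X=None):
    o,d=ray(c,u,v,X); return o+d*(z-o[2])/d[2]
def proj(c,p,X=None):
    X=E(c) if X is None else X
    q=c['intrinsics']@(X[:3,:3].T@(np.array(p)-X[:3,3])); return q[:2]/q[2]
def tri(r1,r2):
    (o1,d1),(o2,d2)=r1,r2
    s=np.linalg.lstsq(np.c_[d1,-d2],o2-o1,rcond=None)[0]
    a,b=o1+s[0]*d1,o2+s[1]*d2; return (a+b)/2,np.linalg.norm(a-b)
E
python3 -c "
from h import *
for n in ['scene','top']:
    c=save(n,n+'0.png'); print(n,c['intrinsics'][0],np.round(c['extrinsics'],3).tolist())
s=ctrl.sense();print(s)
"
```

```text
scene [389.93787819   0.         319.73814716] [[0.526, -0.596, 0.607, -0.201], [-0.85, -0.355, 0.389, -0.507], [-0.016, -0.72, -0.693, 0.949], [0.0, 0.0, 0.0, 1.0]]
top [376.8820397    0.         323.37266744] [[-0.029, -0.993, 0.118, 0.419], [-1.0, 0.028, -0.011, -0.004], [0.008, -0.118, -0.993, 1.249], [0.0, 0.0, 0.0, 1.0]]
{'clock': 0.1, 'joint_pos': array([ 1.14170780e+00,  1.81477937e-01,  1.60792737e+00,  2.43596330e-05,
        1.35381054e+00, -2.06290665e-01]), 'dq': array([ 0.00200482, -0.00252837, -0.00142247, -0.00067002,  0.00130903,
        0.00234187]), 'tau': array([ 7.72140975e-04, -4.45876586e+01, -3.52238917e+01, -4.34049189e-04,
        4.24278012e-03,  2.37508641e-05]), 'tool_pos': array([0.12680547, 0.56032197, 0.2304586 ]), 'eef_rot': array([[ 2.20963774e-01,  9.75281767e-01, -6.96948840e-04],
       [ 9.75280730e-01, -2.20964587e-01, -1.46614660e-03],
       [-1.58390706e-03, -3.55755487e-04, -9.99998682e-01]]), 'ft_force': array([ 0.46766687, -0.18400464,  0.25765285]), 'wrist_torque': array([-0.04733488, -0.01860036,  0.04706618]), 'opening': 0.08533056699137108}
```

View pics/scene0.png

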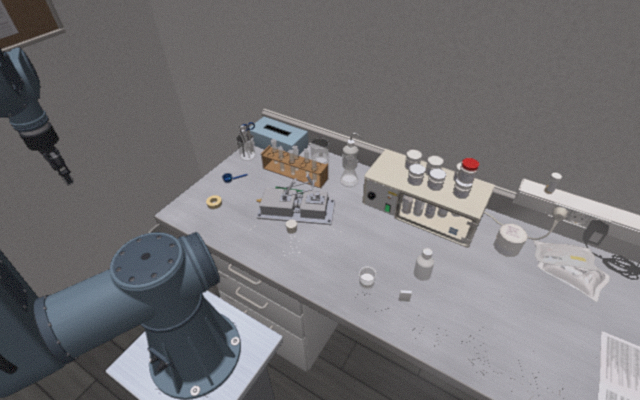

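View pics/top0.png

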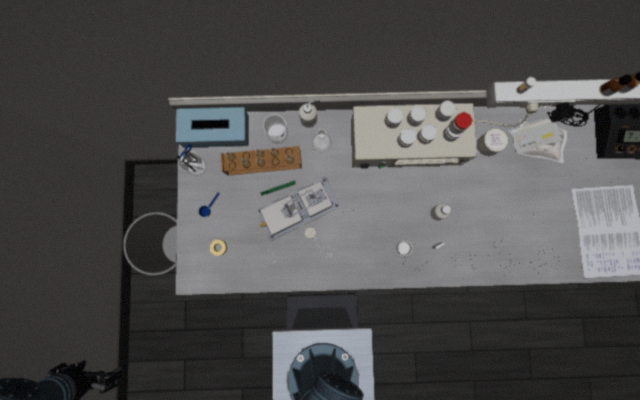

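The cell sits at about top (300,208) and scene (297,205), with the sliding half on the right in both views. The pot is at top (310,232) and the marker at (278,188). I'll enlarge both in one picture.

```bash
python3 -c "
from h import *
a=cv2.imread('pics/top0.png')[165:250,245:350]; b=cv2.imread('pics/scene0.png')[170:230,245:350]
a=cv2.resize(a,None,fx=7,fy=4,interpolation=2) if 0 else cv2.resize(a,None,fx=4.0,fy=4.0,interpolation=2)
b=cv2.resize(b,None,fx=4.0,fy=4.0,interpolation=2)
cv2.imwrite('pics/crop1.png',cv2.convertScaleAbs(np.vstack([a,b]),alpha=1.4))
import h
t=np.load('pics/top0.png.npz');
for u,v in [(283,214),(316,199),(300,208)]: print(plane(t,u,v,0.055))
"
```

```text
[0.5199561  0.11186923 0.055     ]
[0.56493268 0.00586381 0.055     ]
[0.53754249 0.05752559 0.055     ]
```

View pics/crop1.png

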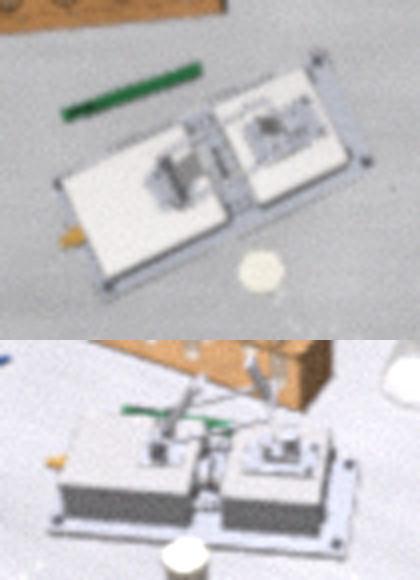

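The crop shows the plate corners at about (57,183), (107,290), (368,162) and (318,60). The fixed block top is at (60,180), (107,277), (230,215), (185,125). The lever is raised and leans toward the keeper, and the loop is raised with its tab above the sliding half.

```bash
python3 -c "
from h import *
t=np.load('pics/top0.png.npz')
f=lambda L,z:np.array([plane(t,245+(x+.5)/4,165+(y+.5)/4,z) for x,y in L])
P=f([(57,183),(107,290),(368,162),(318,60)],.01);B=f([(60,180),(107,277),(230,215),(185,125)],.055);S=f([(213,102),(262,208),(350,160),(303,68)],.055)
for q in (P,B,S): print(np.round(q,4).tolist(),q.mean(0),[np.linalg.norm(q[i]-q[(i+1)%4]).round(4) for i in range(4)])
d=P[2]+P[3]-P[0]-P[1];yaw=np.arctan2(d[1],d[0]);ex=np.array([np.cos(yaw),np.sin(yaw),0]);print('yaw',yaw, 'sep',(S.mean(0)-B.mean(0))@ex)
o=B.mean(0)+.025*ex;print('origin',o)
c=ctrl.camera('wrist');print(np.round(c['T_tool_cam'],3).tolist(),c['intrinsics'][0])
"
```

```text
[[0.5363, 0.1938, 0.01], [0.4474, 0.1539, 0.01], [0.5464, -0.063, 0.01], [0.633, -0.0242, 0.01]] [0.54077027 0.06512374 0.01      ] [np.float64(0.0975), np.float64(0.2384), np.float64(0.0949), np.float64(0.2385)]
[[0.5344, 0.1842, 0.055], [0.4565, 0.148, 0.055], [0.5027, 0.05, 0.055], [0.5756, 0.0842, 0.055]] [0.51730072 0.11660673 0.055     ] [np.float64(0.0859), np.float64(0.1083), np.float64(0.0806), np.float64(0.1082)]
[[0.5935, 0.0615, 0.055], [0.5075, 0.0245, 0.055], [0.5438, -0.0466, 0.055], [0.619, -0.0113, 0.055]] [0.56595189 0.00704029 0.055     ] [np.float64(0.0936), np.float64(0.0798), np.float64(0.0831), np.float64(0.0771)]
yaw -1.1480246401059706 sep 0.11988076409191523
origin [0.52755796 0.09380785 0.055     ]
[[1.0, -0.001, 0.001, -0.001], [0.001, 0.954, 0.3, -0.077], [-0.001, -0.3, 0.954, -0.143], [0.0, 0.0, 0.0, 1.0]] [357.37913823   0.         323.34013924]
```

Sizes are roughly as stated, so this is good enough to set out. First move is above the cell, with the jaws turned across it.

```bash
cat >> h.py <<'E'
O=np.array([.5275,.094,0]);YAW=-1.148
def CR(): 
    c,s=np.cos(YAW),np.sin(YAW); return np.array([[c,-s,0],[s,c,0],[0,0,1.]])
def cell(p): return CR().T@(np.array(p)-O)
def rel(pc,tilt=0):
    "tool shift mm/turn to bring TCP to cell point pc (m), jaws across cell, tool y=+cell x; tilt about cell y (rad)"
    from scipy.spatial.transform import Rotation as R
    s=ctrl.sense();T=np.array(s['eef_rot']);W=O+CR()@np.array(pc)
    G=CR()@R.from_rotvec([0,tilt,0]).as_matrix()@np.array([[0,1,0],[1,0,0],[0,0,-1.]])
    print('shift',np.round(1e3*T.T@(W-s['tool_pos']),1),'turn',np.round(R.from_matrix(T.T@G).as_rotvec(),3))
def st():
    s=ctrl.sense();print('t',round(s['clock'],2),'tcp cell mm',np.round(1e3*cell(s['tool_pos']),1),'F cell',np.round(CR().T@s['ft_force'],1),'open',round(s['opening']*1e3,1),'q',np.round(s['joint_pos'],2))
E
python3 -m handwheel '[[0,-10,15,-40,0,0,0.1],[0,-50,65,-70,0,0,0.28],[0,-95,125,-70,0,0,0.46],[0,-140,182,-70,0,0,0.64],[0,-178,232,-70,0,0,0.82]]'
python3 -c "
from h import *
st();rel([.03,0,.30])"
```

```text
clock: 0.78
tool_pos: [0.2953, 0.3577, 0.3012]
eef_rot: [[0.866, 0.499, 0.0], [0.499, -0.866, 0.0], [0.0, 0.0, -1.0]]
ft_force: [0.6, 0.3, -0.1]
opening: 0.0852
t 0.78 tcp cell mm [-335.8 -103.6  301.2] F cell [-0.   0.6 -0.1] open 85.2 q [ 0.62 -0.13  1.78 -0.    1.49  0.1 ]
shift [ 66.6 374.3   1.3] turn [-0.  -0.   0.1]
```

```bash
python3 -m handwheel '[[0,10,58,1,0,0,0.1],[0,22,118,1,0,0,0.1],[0,33,178,1,0,0,0.1],[0,44,238,1,0,0,0.1],[0,54,297,1,0,0,0.1]]' >/dev/null
python3 -m handwheel '[[0,6,35,0,0,0,0],[0,6,35,0,0,0,0],[0,6,35,0,0,0,0]]'
python3 -c "
from h import *
st();c=ctrl.camera('wrist');X=E(c);cv2.imwrite('pics/wA.png',c['image']);np.savez('pics/wA.npz',X=X,intrinsics=c['intrinsics'])"
python3 -m handwheel '[[0,25,38,-20,0,0,0],[0,50,75,-40,0,0,0],[0,50,75,-40,0,0,0],[0,50,75,-40,0,0,0]]' >/dev/null
python3 -c "
from h import *
st();c=ctrl.camera('wrist');X=E(c);cv2.imwrite('pics/wB.png',c['image']);np.savez('pics/wB.npz',X=X,intrinsics=c['intrinsics'])"
```

```text
clock: 1.78
tool_pos: [0.5103, 0.101, 0.2998]
eef_rot: [[0.91, 0.415, -0.001], [0.415, -0.91, 0.0], [-0.001, -0.001, -1.0]]
ft_force: [-0.1, 0.1, 0.2]
opening: 0.0853
t 1.77 tcp cell mm [-13.4 -12.8 299.8] F cell [-0.2 -0.1  0.2] open 85.3 q [-0.03  0.01  1.66  0.    1.48 -0.46]
t 2.33 tcp cell mm [ 60.3  37.5 339.6] F cell [0.1 0.5 0.9] open 85.6 q [-0.11  0.15  1.43  0.    1.57 -0.54]
```

View pics/wA.png

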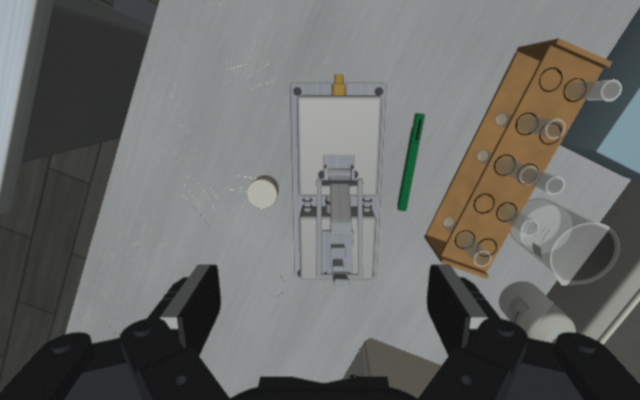

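View pics/wB.png

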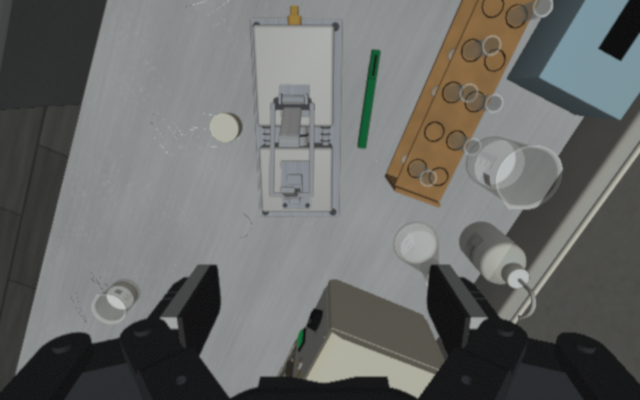

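Wrist A shows the cell upright in the image: gold spring screw at (338,80), lever plate at (341,205), bar and tab near (338,270), pot at (262,193), marker at (412,160). Wrist B shows the loop bar near (291,190). I'll zoom both together.

```bash
python3 -c "
from h import *
a=cv2.imread('pics/wA.png')[145:290,285:395]; b=cv2.imread('pics/wB.png')[75:220,240:350]
f=lambda i:cv2.convertScaleAbs(cv2.resize(i,None,fx=3.6,fy=4,interpolation=2),alpha=1.3)
cv2.imwrite('pics/crop2.png',np.hstack([f(a),f(b)]))"
```

```text
(no output)
```

View pics/crop2.png

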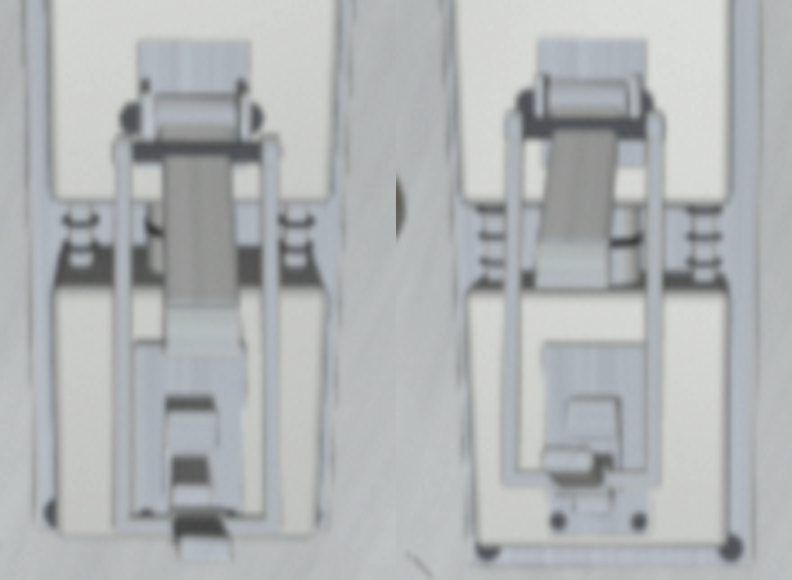

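Left (A): bar centre near (197,522), tab top (205,548), nose top from y 411 to 448, handle tip near (203,350), fixed block's end edge y≈200. Right (B): bar centre about (580,478), tab top (568,458), nose (593,398) to about 440, fixed edge y≈202, handle tip (571,288). Next: triangulate.

```bash
cat > m.py <<'E'
from h import *
A=np.load('pics/wA.npz');B=np.load('pics/wB.npz')
def a(u,v): return 285+(u+.5)/3.6-.5,145+(v+.5)/4-.5
def b(u,v): return 240+(u-396+.5)/3.6-.5,75+(v+.5)/4-.5
def T(n,p,q):
    x,e=tri(ray(A,*a(*p),A['X']),ray(B,*b(*q),B['X'])); print(n,np.round(1e3*cell(x),1),'err',round(e*1e3,1))
T('barL',(122,522),(511,478));T('barR',(271,522),(652,478))
T('tabtop',(203,549),(568,460))
T('handle tip',(204,351),(571,288));T('bend',(201,304),(574,240))
T('hub L end',(130,118),(527,102));T('hub R end',(256,117),(646,101))
T('wire start L',(122,137),(513,113));T('wireR',(270,137),(655,113))
for n,p,q,z in [('fixed end edge L',(57,200),(460,203),.055),('fixed end R',(333,198),(727,203),.055),('slide near L',(57,290),(468,292),.055),('slide near R',(326,288),(728,290),.055),
 ('slide far L',(57,520),(478,543),.055),('slide far R',(318,535),(727,543),.055),
 ('nose back',(190,411),(595,400),.0795),('nose edge',(190,448),(0,0),.0795),('wall inner',(190,486),(0,0),.087)]:
    print(n,'A',np.round(1e3*cell(plane(A,*a(*p),z,A['X'])),1),'B',np.round(1e3*cell(plane(B,*b(*q),z,B['X'])),1))
E
python3 m.py
```

```text
barL [ 92.  -18.1 119.7] err 0.3
barR [ 91.3  23.6 120.8] err 0.8
tabtop [ 75.6   2.8 160.4] err 0.3
handle tip [ 38.8   2.8 135.6] err 1.4
bend [ 28.2   2.7 131.6] err 0.3
hub L end [ -2.3 -16.2  73.8] err 0.1
hub R end [-3.  20.5 75.3] err 0.4
wire start L [ -0.  -18.7  85.9] err 0.5
wireR [-0.3 23.6 86.1] err 0.5
fixed end edge L A [ 26.1 -39.3  55. ] B [ 27.  -41.5  55. ]
fixed end R A [25.  47.5 55. ] B [26.5 45.8 55. ]
slide near L A [ 53.2 -39.7  55. ] B [ 53.2 -40.1  55. ]
slide near R A [52.1 46.6 55. ] B [52.1 46.5 55. ]
slide far L A [127.6 -40.7  55. ] B [132.8 -40.3  55. ]
slide far R A [132.3  47.8  55. ] B [132.2  47.1  55. ]
nose back A [79.7  2.5 79.5] B [80.3  3.6 79.5]
nose edge A [91.1  2.7 79.5] B [ -27.8 -170.5   79.5]
wall inner A [98.9  2.6 87. ] B [ -27.5 -166.6   87. ]
```

The points agree with the linkage once shifted by about (−3, +2.8) mm: pin–bar comes out at 95 mm, the tab at 44 mm, lever ≈2.05, loop tilt ≈0.35 rad. The keeper setting looks like about +3 mm. I'll correct the frame and go above the tab.

```bash
sed -i 's/^O=.*/YAW=-1.139\nO=np.array([.5275,.094,0])+np.array([-.003*.41+.0028*.912,.003*.912+.0028*.41,0])/; ' h.py
cat >> h.py <<'E'
from scipy.optimize import fsolve
def pin(th): return np.array([-15*np.cos(th-.105),71+15*np.sin(th-.105)])
def L(phi): return np.array([[np.cos(phi),-np.sin(phi)],[np.sin(phi),np.cos(phi)]])
def grip_of(bar,h,g=(2.,.2)):
    "lever angle, loop tilt, grip point (cell x,z mm) for a bar place"
    th,ph=fsolve(lambda q:pin(q[0])+L(q[1])@[95,0]-bar,g); return th,ph,pin(th)+L(ph)@[95,h]
def bar_of(G,h,g=(2.,.2)):
    th,ph=fsolve(lambda q:pin(q[0])+L(q[1])@[95,h]-G,g); return th,ph,pin(th)+L(ph)@[95,0]
E
grep -n YAW= h.py
python3 m.py | head -8
python3 -c "
from h import *
st();rel([.083,0,.2])
for b in [(94.7,118),(98.5,86),(98.5,83),(98.5,70.5),(95,70.5)]: print(b,grip_of(np.array(b),34))"
```

```text
21:YAW=-1.139
barL [ 94.8 -21.7 119.7] err 0.3
barR [ 94.5  20.  120.8] err 0.8
tabtop [ 78.6  -0.7 160.4] err 0.3
handle tip [ 41.8  -0.4 135.6] err 1.4
bend [ 31.2  -0.4 131.6] err 0.3
hub L end [  0.5 -19.   73.8] err 0.1
hub R end [ 0.2 17.7 75.3] err 0.4
wire start L [  2.8 -21.5  85.9] err 0.5
t 2.38 tcp cell mm [ 63.4  34.  339.5] F cell [-0.5 -0.7 -0. ] open 85.2 q [-0.11  0.14  1.43  0.    1.57 -0.54]
shift [-33.8  19.8 139.6] turn [-0.001  0.001 -0.002]
(94.7, 118) (np.float64(2.062385919975197), np.float64(0.35596463852549787), array([ 82.85118043, 149.86856562]))
(98.5, 86) (np.float64(1.9113624894514374), np.float64(0.004360694061718554), array([ 98.35173687, 119.99967673]))
(98.5, 83) (np.float64(1.91369895266291), np.float64(-0.02713507555042746), array([ 99.42247935, 116.98748346]))
(98.5, 70.5) (np.float64(1.9912420450767774), np.float64(-0.15599903804871892), array([103.78248083, 104.08713141]))
(95, 70.5) (np.float64(1.760175940593091), np.float64(-0.16332122848726408), array([100.5282684 , 104.04755205]))
```

```bash
python3 -m handwheel '[[0,-17,10,50,0,0,0],[0,-34,20,100,0,0,0],[0,-34,20,150,0,0,0],[0,-34,20,180,0,0,0],[0,-34,20,207,0,0,0]]' 
python3 -m handwheel '[[0,0,0,0,0,0,0],[90,0,0,0,0,0,0],[130,0,0,0,0,0,0]]' 25 >/dev/null
python3 -c "
from h import *
st();c=ctrl.camera('wrist');X=E(c);cv2.imwrite('pics/wC.png',cv2.resize(c['image'][100:340,180:500],None,fx=2.2,fy=2.2,interpolation=2));np.savez('pics/wC.npz',X=X,intrinsics=c['intrinsics'])"
```

```text
clock: 3.0
tool_pos: [0.5629, 0.0222, 0.1316]
eef_rot: [[0.909, 0.416, -0.002], [0.416, -0.909, 0.0], [-0.001, -0.001, -1.0]]
ft_force: [0.0, 0.2, 0.7]
opening: 0.0853
t 3.38 tcp cell mm [ 85.3   1.3 134.9] F cell [ 0.5  0.4 -0.3] open 51.7 q [-0.17  0.26  1.71  0.    1.16 -0.6 ]
```

View pics/wC.png

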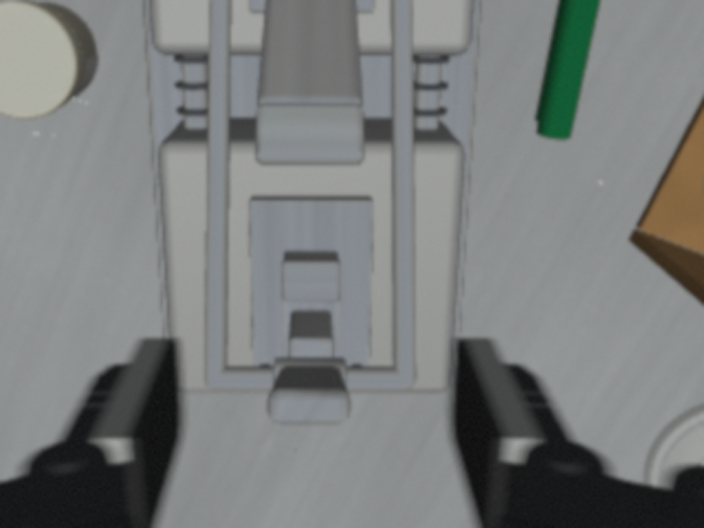

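Close view: the tab at (310,385) is between the fingers (178 and 455). The nose top spans rows 262–302, the slot is the dark band at 312–337, the wall's inner edge is row 337, and the fixed block edge is row 50. Measure the slot relative to that, and centre the grip.

```bash
python3 -c "
from h import *
C=np.load('pics/wC.npz')
p=lambda u,v,z:np.round(1e3*cell(plane(C,180+(u+.5)/2.2-.5,100+(v+.5)/2.2-.5,z/1e3,C['X'])),1)
for n,u,v,z in [('fix edge',312,50,55),('slide near',312,141,55),('slide far',200,389,55),('nose back',310,262,79.5),('nose edge',310,303,79.5),('wall in',310,337,87),('bar L',216,379,118),('barR',404,379,118),('tabtop',310,405,160),('handle tip',311,160,133)]: print(n,p(u,v,z))
for i in range(3): st()"
python3 -m handwheel '[[160,-1.5,0,-1,0,0,0],[200,-1.5,0,-1,0,0,0],[220,-1.5,0,-1,0,0,0],[240,-1.5,0,-1,0,0,0],[255,-1.5,0,-1,0,0,0]]' 25
python3 -m handwheel '[[255,0,0,0,0,0,0],[255,0,0,0,0,0,0],[255,0,0,0,0,0,0]]' 30
python3 -c "
from h import *
st()"
```

```text
fix edge [30.1 -0.2 55. ]
slide near [55.8 -0.4 55. ]
slide far [135.7 -36.5  55. ]
nose back [83.7 -1.  79.5]
nose edge [95.6 -1.1 79.5]
wall in [102.2  -1.1  87. ]
bar L [ 97.4 -22.3 118. ]
barR [ 97.7  20.4 118. ]
tabtop [ 79.2  -0.6 160. ]
handle tip [ 43.1  -0.3 133. ]
t 3.42 tcp cell mm [ 85.3   1.2 134.7] F cell [ 0.4  1.3 -1.1] open 43.9 q [-0.17  0.26  1.71 -0.    1.16 -0.6 ]
t 3.42 tcp cell mm [ 85.3   1.2 134.7] F cell [ 0.4  1.3 -1.1] open 43.9 q [-0.17  0.26  1.71 -0.    1.16 -0.6 ]
t 3.42 tcp cell mm [ 85.3   1.2 134.7] F cell [ 0.4  1.3 -1.1] open 43.9 q [-0.17  0.26  1.71 -0.    1.16 -0.6 ]
clock: 4.05
tool_pos: [0.5639, 0.0201, 0.1345]
eef_rot: [[0.91, 0.415, 0.001], [0.415, -0.91, -0.0], [0.001, 0.001, -1.0]]
ft_force: [2.3, 0.3, 1.4]
opening: 0.0134
clock: 4.42
tool_pos: [0.5638, 0.02, 0.1345]
eef_rot: [[0.91, 0.415, 0.001], [0.415, -0.91, -0.0], [0.001, 0.001, -1.0]]
ft_force: [2.6, -0.4, 2.8]
opening: 0.0133
t 4.42 tcp cell mm [ 85.3  -0.8 134.5] F cell [1.5 2.2 2.8] open 13.3 q [-0.17  0.26  1.72 -0.    1.16 -0.6 ]
```

Gripped (opening 13.3 mm). Now the tool targets for lowering the bar, tracking grip point → bar through the linkage.

```bash
python3 -c "
from h import *
h=38
print(bar_of(np.array([81.6,153.5]),h))
G0=grip_of(np.array([94.8,118.]),h)[2]
for b in [(96,110),(97.5,100),(97.5,92),(97.5,88),(97.5,84),(99,84),(99,80),(99,75),(99,70.5),(95.5,70.5),(94,70.5)]:
    th,ph,G=grip_of(np.array(b,float),h); print(b,round(th,2),round(ph,2),'dy,dz tool from start',np.round([G[0]-G0[0],-(G[1]-G0[1])],1))"
```

```text
(np.float64(2.0665215953967246), np.float64(0.3547212951458007), array([ 94.79850295, 117.86575355]))
(96, 110) 1.96 0.26 dy,dz tool from start [4.6 6.9]
(97.5, 100) 1.92 0.15 dy,dz tool from start [10.2 16.1]
(97.5, 92) 1.86 0.07 dy,dz tool from start [13.5 23.7]
(97.5, 88) 1.84 0.02 dy,dz tool from start [15.1 27.6]
(97.5, 84) 1.84 -0.02 dy,dz tool from start [16.7 31.6]
(99, 84) 1.95 -0.02 dy,dz tool from start [18.  31.6]
(99, 80) 1.96 -0.06 dy,dz tool from start [19.6 35.7]
(99, 75) 1.98 -0.11 dy,dz tool from start [21.6 40.8]
(99, 70.5) 2.02 -0.15 dy,dz tool from start [23.3 45.6]
(95.5, 70.5) 1.79 -0.16 dy,dz tool from start [20.1 45.6]
(94, 70.5) 1.69 -0.16 dy,dz tool from start [18.7 45.6]
```

```bash
python3 -m handwheel '[[255,0,2.3,3.5,0,0,0],[255,0,4.6,6.9,0,0,0],[255,0,7.4,11.5,0,0,0],[255,0,10.2,16.1,0,0,0],[255,0,12.3,21,0,0,0]]' >/dev/null
python3 -c "
from h import *
st()"
python3 -m handwheel '[[255,0,1,2.5,0,0,0],[255,0,2,4.6,0,0,0],[255,0,2,4.6,0,0,0]]' 
python3 -c "
from h import *
st();c=ctrl.camera('wrist');X=E(c);cv2.imwrite('pics/wD.png',cv2.resize(c['image'][130:330,210:470],None,fx=3,fy=3,interpolation=2));np.savez('pics/wD.npz',X=X,intrinsics=c['intrinsics'])"
```

```text
t 5.05 tcp cell mm [ 98.7  -0.6 114. ] F cell [4.6 1.4 6.8] open 13.3 q [-0.19  0.3   1.72 -0.    1.12 -0.62]
clock: 5.42
tool_pos: [0.5703, 0.0061, 0.1092]
eef_rot: [[0.91, 0.415, 0.002], [0.415, -0.91, -0.001], [0.001, 0.002, -1.0]]
ft_force: [3.9, -4.1, 5.6]
opening: 0.0133
t 5.42 tcp cell mm [100.7  -0.7 109.2] F cell [5.4 1.8 5.6] open 13.3 q [-0.2   0.31  1.72 -0.    1.11 -0.62]
```

View pics/wD.png

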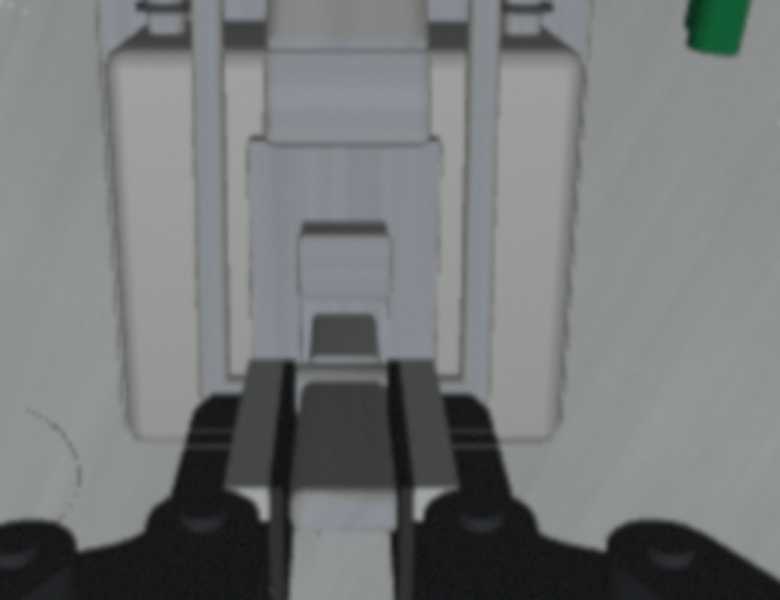

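```bash
python3 -c "
from h import *
C=np.load('pics/wD.npz')
p=lambda u,v,z:np.round(1e3*cell(plane(C,210+(u+.5)/3-.5,130+(v+.5)/3-.5,z/1e3,C['X'])),1)
for n,u,v,z in [('slide near',345,51,55),('slide far',345,438,55),('nose back',345,237,79.5),('nose edge',345,298,79.5),('wall in',345,355,87),('bar mid@90',345,384,90),('bar@86',345,384,86),('bar@94',345,384,94),('handle tip',345,143,133)]: print(n,p(u,v,z))
print('bar by linkage',bar_of(np.array([100.7-3.7,109.2+19]),38))"
```

```text
slide near [56.2 -0.4 55. ]
slide far [136.2  -0.7  55. ]
nose back [83.9 -0.6 79.5]
nose edge [95.1 -0.7 79.5]
wall in [102.4  -0.7  87. ]
bar mid@90 [106.2  -0.8  90. ]
bar@86 [108.3  -0.8  86. ]
bar@94 [104.2  -0.8  94. ]
handle tip [ 54.2  -0.8 133. ]
bar by linkage (np.float64(1.9487070066160017), np.float64(0.05058742207403125), array([98.92150225, 90.24861229]))
```

The bar reads about x=103–104 in the picture, against 99 from the linkage. The handle tip gives lever ≈2.28, which fits the grip acting at the pad centre (offset 0, not −3.7). I'll recompute with that.

```bash
python3 -c "
from h import *
h=38;G0=np.array([100.7,128.2])
print(bar_of(G0,h,(2.2,.1)))
for b in [(99,92),(97,92),(97.,88),(97,85),(97,84),(99,84),(99,80),(99,75),(99,70.5),(95.5,70.5),(94,70.5)]:
    th,ph,G=grip_of(np.array(b,float),h); print(b,round(th,2),round(ph,2),'dy,dz tool',np.round([G[0]-G0[0],-(G[1]-G0[1])],1))"
```

```text
(np.float64(2.3071608884418864), np.float64(0.07587257829261157), array([103.58039255,  90.30932385]))
(99, 92) 1.96 0.07 dy,dz tool [-4.3 -1.7]
(97, 92) 1.82 0.06 dy,dz tool [-6.2 -1.7]
(97.0, 88) 1.81 0.02 dy,dz tool [-4.6  2.2]
(97, 85) 1.81 -0.01 dy,dz tool [-3.4  5.2]
(97, 84) 1.81 -0.02 dy,dz tool [-3.   6.2]
(99, 84) 1.95 -0.02 dy,dz tool [-1.1  6.2]
(99, 80) 1.96 -0.06 dy,dz tool [ 0.5 10.3]
(99, 75) 1.98 -0.11 dy,dz tool [ 2.4 15.4]
(99, 70.5) 2.02 -0.15 dy,dz tool [ 4.1 20.2]
(95.5, 70.5) 1.79 -0.16 dy,dz tool [ 1.  20.2]
(94, 70.5) 1.69 -0.16 dy,dz tool [-0.5 20.2]
```

Move to bar (97,92), then (97,88), and remeasure the handle-tip and bar rows without viewing.

```bash
python3 -m handwheel '[[255,0,-3,-1.7,0,0,0],[255,0,-6,-1.7,0,0,0],[255,0,-5.4,0.3,0,0,0],[255,0,-4.6,2.2,0,0,0],[255,0,-4.6,2.2,0,0,0]]' 
python3 -c "
from h import *
st();c=ctrl.camera('wrist');X=E(c);np.savez('pics/wE.npz',X=X,intrinsics=c['intrinsics'])
cv2.imwrite('pics/wE.png',cv2.resize(c['image'][130:330,210:470],None,fx=3,fy=3,interpolation=2))"
```

```text
clock: 6.1
tool_pos: [0.5681, 0.0109, 0.1067]
eef_rot: [[0.91, 0.415, 0.001], [0.415, -0.91, -0.0], [0.001, 0.001, -1.0]]
ft_force: [4.3, -1.2, 3.4]
opening: 0.0133
t 6.1 tcp cell mm [ 95.4  -0.8 106.7] F cell [2.9 3.4 3.4] open 13.3 q [-0.19  0.31  1.72 -0.    1.11 -0.62]
```

View pics/wE.png

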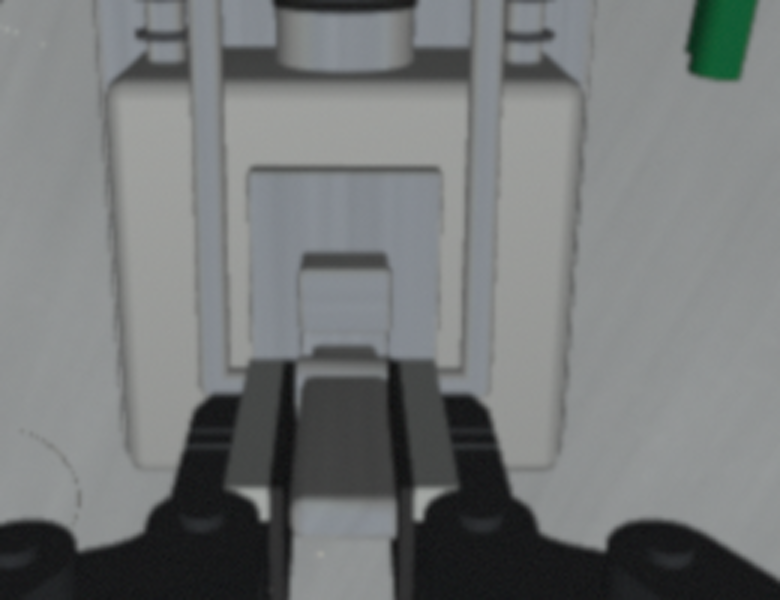

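The lever has swung back (the handle is out of view). The bar's inner edge is at row 371, the nose edge near row 330, and the bar now partly hides the wall face (347–358). Check the linkage prediction against these rows.

```bash
python3 -c "
from h import *
for n,t in [('wD',(100.7,109.2)),('wE',(95.4,106.7))]:
    C=np.load('pics/%s.npz'%n)
    def pr(x,z):
        q=proj(C,O+CR()@np.array([x,-.7,z])/1e3,C['X']); return round((q[1]-130+.5)*3-.5)
    th,ph,b=bar_of(np.array(t)+[0,19],38,(2.2,.1));print(n,th,ph,b)
    cx=cell(C['X'][:3,3])*1e3; d=b-cx[[0,2]]; d/=np.linalg.norm(d); nrm=np.array([-d[1],d[0]])
    print('bar rows',pr(*b),pr(*(b+2.5*nrm)),pr(*(b-2.5*nrm)),'nose edge',pr(95.3,79.5),'wall',pr(102.3,87),'nose back',pr(83.3,79.5),'tab foot',pr(b[0]-3,b[1]))
"
```

```text
wD 2.3071608884418864 0.07587257829261157 [103.58039255  90.30932385]
bar rows 370 386 355 nose edge 299 wall 355 nose back 233 tab foot 354
wE 1.750215820013544 0.018400518443036466 [96.09918024 87.70643282]
bar rows 359 374 343 nose edge 334 wall 391 nose back 269 tab foot 342
```

```bash
python3 -m handwheel '[[255,0,0.4,1,0,0,0],[255,0,0.8,2,0,0,0],[255,0,1.2,3,0,0,0],[255,0,1.6,4,0,0,0]]' >/dev/null; python3 -c "
from h import *
st()"; python3 -m handwheel '[[255,0,0.3,0.7,0,0,0],[255,0,0.6,1.4,0,0,0],[255,0,0.8,2,0,0,0]]' >/dev/null;  python3 -c "
from h import *
st()"
```

```text
t 6.65 tcp cell mm [ 96.2  -1.  102.3] F cell [2.4 3.7 4.1] open 13.1 q [-0.19  0.31  1.73  0.    1.1  -0.62]
t 7.03 tcp cell mm [ 96.9  -1.1 100.3] F cell [1.3 4.6 4.3] open 13.2 q [-0.19  0.32  1.73  0.    1.1  -0.62]
```

```bash
for i in 1 ; do python3 -m handwheel '[[255,0,0.3,0.7,0,0,0],[255,0,0.6,1.5,0,0,0],[255,0,0.6,1.5,0,0,0]]' >/dev/null; done;  python3 -c "
from h import *
st()"; python3 -m handwheel '[[255,0,0.3,0.7,0,0,0],[255,0,0.6,1.5,0,0,0],[255,0,0.6,1.5,0,0,0]]' >/dev/null;  python3 -c "
from h import *
st()"
```

```text
t 7.4 tcp cell mm [97.4 -1.2 98.6] F cell [-0.1  4.2  2.7] open 13.3 q [-0.19  0.32  1.73  0.    1.1  -0.62]
t 7.78 tcp cell mm [98.1 -1.3 97.2] F cell [-0.7  4.   2.2] open 13.0 q [-0.19  0.32  1.73  0.    1.09 -0.62]
```

```bash
python3 -m handwheel '[[255,0,0.3,0.7,0,0,0],[255,0,0.5,1.5,0,0,0],[255,0,0.5,1.5,0,0,0]]' >/dev/null;  python3 -c "
from h import *
st()"; python3 -m handwheel '[[255,0,0.3,0.7,0,0,0],[255,0,0.5,1.5,0,0,0],[255,0,0.5,1.5,0,0,0]]' >/dev/null;  python3 -c "
from h import *
st();print(bar_of(cell(ctrl.sense()['tool_pos'])[[0,2]]*1e3+[0,19],38))"
```

```text
t 8.15 tcp cell mm [98.8 -1.2 95.8] F cell [-1.1  5.6  2.5] open 13.3 q [-0.2   0.33  1.73 -0.    1.09 -0.62]
t 8.53 tcp cell mm [99.4 -1.2 94.3] F cell [0.7 3.9 2.5] open 13.1 q [-0.2   0.33  1.73 -0.    1.09 -0.62]
(np.float64(1.732928795767327), np.float64(-0.10968958590708423), array([95.28558294, 75.5758988 ]))
```

```bash
python3 -m handwheel '[[255,0,0.4,1,0,0,0],[255,0,0.8,2,0,0,0],[255,0,0.8,2,0,0,0]]' >/dev/null;  python3 -c "
from h import *
st()"; python3 -m handwheel '[[255,0,0.3,0.7,0,0,0],[255,0,0.5,1.5,0,0,0],[255,0,0.5,1.5,0,0,0]]' >/dev/null;  python3 -c "
from h import *
st()"; python3 -m handwheel '[[255,0,0.3,0.7,0,0,0],[255,0,0.5,1.5,0,0,0],[255,0,0.5,1.5,0,0,0]]' >/dev/null;  python3 -c "
from h import *
st();print(bar_of(cell(ctrl.sense()['tool_pos'])[[0,2]]*1e3+[0,19],38))"
```

```text
t 8.9 tcp cell mm [100.3  -1.2  92.3] F cell [1.2 3.9 1.3] open 13.3 q [-0.2   0.33  1.73 -0.    1.08 -0.62]
t 9.28 tcp cell mm [100.8  -1.1  90.9] F cell [1.3 4.4 3.3] open 13.1 q [-0.2   0.33  1.73 -0.    1.08 -0.63]
t 9.65 tcp cell mm [101.2  -1.1  89.4] F cell [0.8 4.9 3.1] open 13.0 q [-0.2   0.34  1.73 -0.    1.08 -0.63]
(np.float64(1.7705832470541858), np.float64(-0.15930643543650325), array([95.21674233, 70.8624873 ]))
```

```bash
python3 -m handwheel '[[255,0,0.3,0.7,0,0,0],[255,0,0.5,1.5,0,0,0],[255,0,0.5,1.5,0,0,0]]' >/dev/null;  python3 -c "
from h import *
st()"; python3 -m handwheel '[[255,0,0.2,0.7,0,0,0],[255,0,0.4,1.2,0,0,0],[255,0,0.4,1.2,0,0,0]]' >/dev/null;  python3 -c "
from h import *
st();print(bar_of(cell(ctrl.sense()['tool_pos'])[[0,2]]*1e3+[0,19],38))
c=ctrl.camera('wrist');X=E(c);np.savez('pics/wF.npz',X=X,intrinsics=c['intrinsics'])
cv2.imwrite('pics/wF.png',cv2.resize(c['image'][130:330,210:470],None,fx=3,fy=3,interpolation=2))"
```

```text
t 10.03 tcp cell mm [101.7  -1.2  87.8] F cell [1.1 3.8 2.4] open 13.4 q [-0.2   0.34  1.73 -0.    1.08 -0.63]
t 10.4 tcp cell mm [102.   -1.2  86.6] F cell [1.3 4.6 3.1] open 13.4 q [-0.2   0.34  1.73  0.    1.07 -0.63]
(np.float64(1.7824351934582419), np.float64(-0.1867663941941332), array([94.94448357, 68.27495457]))
```

View pics/wF.png

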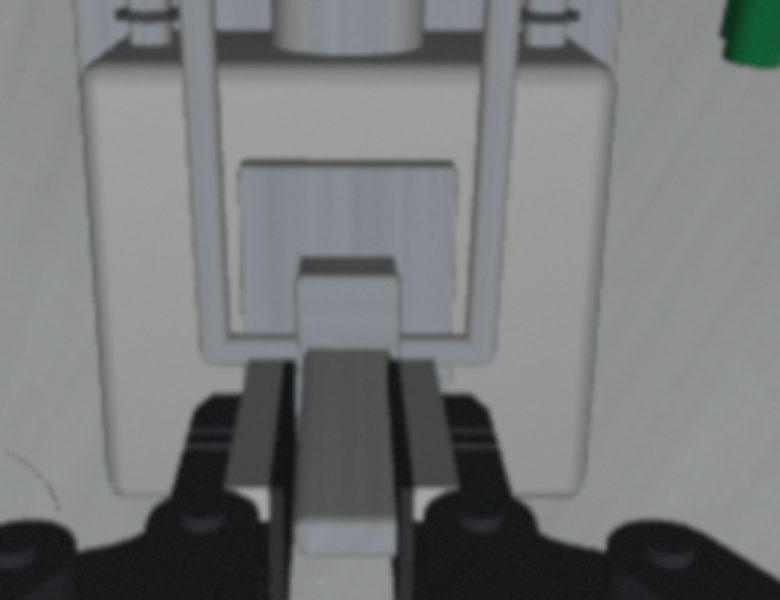

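The bar is down in the slot: at the sides it spans rows 335–363, and in the middle the nose (rows 275–348) covers it, so it sits below the nose. Now draw it back (−x) against the stem, watching the force.

```bash
python3 -c "
from h import *
C=np.load('pics/wF.npz')
for n,v,z in [('bar',349,70.5),('bar',349,68.5),('nose edge',348,79.5),('nose back',276,79.5),('near',72,55)]: print(n,np.round(1e3*cell(plane(C,325,130+(v+.5)/3-.5,z/1e3,C['X'])),1))"
python3 -m handwheel '[[255,0,-0.7,0,0,0,0],[255,0,-1.4,0,0,0,0],[255,0,-2,0,0,0,0],[255,0,-2,0,0,0,0]]' >/dev/null;  python3 -c "
from h import *
st()"; python3 -m handwheel '[[255,0,-0.7,0,0,0,0],[255,0,-1.5,0,0,0,0],[255,0,-1.5,0,0,0,0]]' >/dev/null;  python3 -c "
from h import *
st()"
```

```text
bar [99.7 -1.1 70.5]
bar [100.6  -1.1  68.5]
nose edge [95.4 -1.1 79.5]
nose back [83.6 -1.1 79.5]
near [57.3 -0.9 55. ]
t 10.95 tcp cell mm [100.7  -1.   87. ] F cell [3.2 3.5 2.7] open 13.2 q [-0.2   0.34  1.73 -0.    1.07 -0.62]
t 11.32 tcp cell mm [100.1  -1.   87. ] F cell [7.  3.  2.2] open 13.2 q [-0.2   0.34  1.73 -0.    1.07 -0.62]
```

```bash
python3 -m handwheel '[[255,0,-0.7,0,0,0,0],[255,0,-1.5,0,0,0,0],[255,0,-1.5,0,0,0,0]]' >/dev/null;  python3 -c "
from h import *
st()"; python3 -m handwheel '[[255,0,-0.7,0,0,0,0],[255,0,-1.5,0,0,0,0],[255,0,-1.5,0,0,0,0]]' >/dev/null;  python3 -c "
from h import *
st()
c=ctrl.camera('wrist');X=E(c);np.savez('pics/wG.npz',X=X,intrinsics=c['intrinsics'])
cv2.imwrite('pics/wG.png',cv2.resize(c['image'][130:330,210:470],None,fx=3,fy=3,interpolation=2))"
```

```text
t 11.7 tcp cell mm [99.1 -1.  86.8] F cell [ 9.4  4.5 -0.8] open 13.4 q [-0.19  0.34  1.73 -0.    1.07 -0.62]
t 12.07 tcp cell mm [98.8 -1.  86.9] F cell [14.4  3.5 -3.7] open 13.2 q [-0.19  0.34  1.73 -0.    1.07 -0.62]
```

View pics/wG.png

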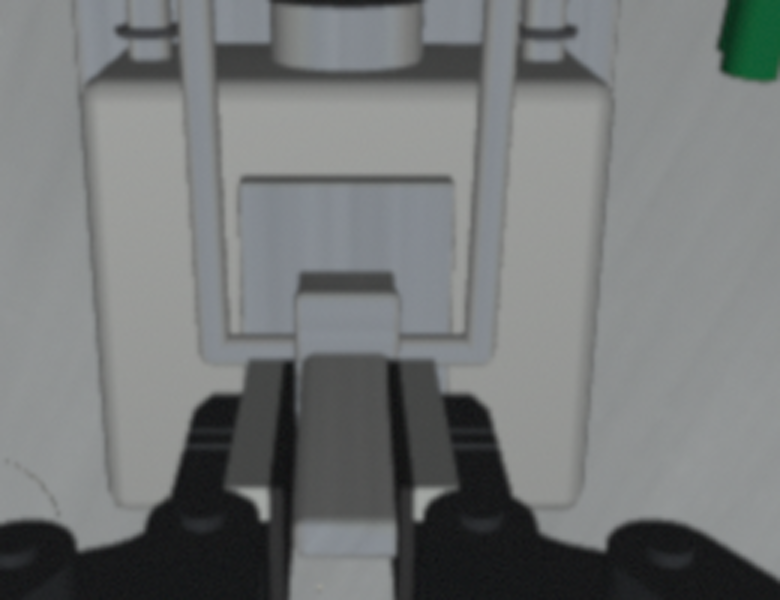

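The keeper has shifted 17 rows (about 3 mm) relative to the bar, and Fx rose to 14 N. So the bar is back under the overhang against the stem. Release and rise.

```bash
python3 -m handwheel '[[200,0,0,0,0,0,0],[120,0,0,0,0,0,0],[60,0,0,0,0,0,0],[60,0,0,0,0,0,0],[60,0,0,0,0,0,0]]' >/dev/null; python3 -m handwheel '[[60,0,0,-20,0,0,0],[60,0,0,-60,0,0,0],[200,0,0,-100,0,0,0],[255,0,0,-110,0,0,0]]'
python3 -c "
from h import *
st();c=ctrl.camera('wrist');X=E(c);np.savez('pics/wH.npz',X=X,intrinsics=c['intrinsics']);cv2.imwrite('pics/wH.png',c['image'])
rel([.05,0,.17])
for th in [1.75,1.57,1.4,1.2,1,.8,.6,.4,.2,.1,0]:
    print(th,np.round(62*np.array([-np.cos(th),np.sin(th)])+2.5*np.array([np.sin(th),np.cos(th)])+[11,71],1))
# handle tip bright facet: list gray profile along the column through the cell centre line
def pr(x,z): return np.round(proj({'intrinsics':c['intrinsics']},O+CR()@np.array([x,-.7,z])/1e3,X)).astype(int).tolist()
print({th:pr(-78*np.cos(th)+3*np.sin(th),71+78*np.sin(th)+3*np.cos(th)) for th in (1.4,1.6,1.8,2.0,2.2)})
"
```

```text
clock: 13.25
tool_pos: [0.5695, 0.0104, 0.1999]
eef_rot: [[0.91, 0.415, 0.005], [0.415, -0.91, -0.001], [0.004, 0.003, -1.0]]
ft_force: [0.7, -0.4, 0.0]
opening: 0.0294
t 13.25 tcp cell mm [ 96.5   0.3 199.9] F cell [0.6 0.5 0. ] open 29.4 q [-0.19  0.19  1.66 -0.    1.28 -0.62]
shift [ -0.3 -46.4  29.5] turn [ 0.003 -0.004 -0.004]
1.75 [ 24.5 131.6]
1.57 [ 13.5 133. ]
1.4 [  2.9 132.5]
1.2 [ -9.1 129.7]
1 [-20.4 124.5]
0.8 [-30.4 117.2]
0.6 [-38.8 108.1]
0.4 [-45.1  97.4]
0.2 [-49.3  85.8]
0.1 [-50.4  79.7]
0 [-51.   73.5]
{1.4: [322, 21], 1.6: [322, 55], 1.8: [322, 87], 2.0: [322, 115], 2.2: [322, 137]}
```

```bash
python3 -m handwheel '[[255,0,-22,15,0,0,0],[255,0,-44,30,0,0,0],[255,0,-44,50,0,0,0],[255,0,-44,68,0,0,0],[255,0,-44,68,0,0,0]]'
python3 -c "
from h import *
st()"
python3 -m handwheel '[[255,0,-7,0,0,0,0],[255,0,-14,0,0,0,0],[255,0,-21,0,0,0,0],[255,0,-28,0,0,0,0]]'
python3 -c "
from h import *
st()"
```

```text
clock: 13.92
tool_pos: [0.5472, 0.0515, 0.1257]
eef_rot: [[0.91, 0.416, -0.006], [0.416, -0.91, 0.001], [-0.005, -0.003, -1.0]]
ft_force: [0.5, 0.1, 0.1]
opening: 0.0001
t 13.93 tcp cell mm [ 49.8  -2.7 125.7] F cell [0.1 0.5 0.1] open 0.1 q [-0.12  0.25  1.76  0.    1.14 -0.55]
clock: 14.42
tool_pos: [0.5379, 0.0766, 0.1292]
eef_rot: [[0.91, 0.415, 0.001], [0.415, -0.91, -0.0], [0.001, 0.0, -1.0]]
ft_force: [-0.2, -2.1, 1.3]
opening: 0.0001
t 14.43 tcp cell mm [ 23.1  -0.7 129.2] F cell [ 1.9 -1.1  1.3] open 0.1 q [-0.08  0.23  1.78 -0.    1.14 -0.51]
```

```bash
python3 -m handwheel '[[255,0,-5,-2,0,0,0],[255,0,-10,-3,0,0,0],[255,0,-15,-3,0,0,0],[255,0,-20,-3,0,0,0],[255,0,-25,-2,0,0,0]]'>/dev/null
python3 -c "
from h import *
st()"
python3 -m handwheel '[[255,0,-4,1,0,0,0],[255,0,-8,2,0,0,0],[255,0,-12,4,0,0,0],[255,0,-15,5,0,0,0]]'>/dev/null
python3 -c "
from h import *
st()"
```

```text
t 15.05 tcp cell mm [ -1.6  -0.7 130.8] F cell [3.8 0.2 0.6] open -0.1 q [-0.04  0.21  1.79 -0.    1.14 -0.46]
t 15.55 tcp cell mm [-16.6  -0.6 125.8] F cell [ 5.4 -0.2 -1.6] open 0.1 q [-0.01  0.21  1.8  -0.    1.13 -0.44]
```

The 5 N resistance shows the loop is hooked and drawing the half in. Continue down the arc.

```bash
python3 -m handwheel '[[255,0,-4,2,0,0,0],[255,0,-9,5,0,0,0],[255,0,-14,9,0,0,0],[255,0,-18,13,0,0,0],[255,0,-22,17,0,0,0]]'>/dev/null
python3 -c "
from h import *
st()"
python3 -m handwheel '[[255,0,-2,4,0,0,0],[255,0,-4,8,0,0,0],[255,0,-6,12,0,0,0],[255,0,-7,16,0,0,0]]'>/dev/null
python3 -c "
from h import *
st()"
```

```text
t 16.18 tcp cell mm [-38.6  -0.4 108.6] F cell [ 4.4 -0.2  1.8] open 0.1 q [ 0.03  0.23  1.82  0.    1.09 -0.4 ]
t 16.68 tcp cell mm [-46.   -0.6  92.4] F cell [-0.6  0.2  3.1] open -0.1 q [ 0.04  0.25  1.83  0.    1.06 -0.39]
```

```bash
python3 -m handwheel '[[255,0,-1,4,0,0,0],[255,0,-3,8,0,0,0],[255,0,-4,12,0,0,0],[255,0,-5,15,0,0,0],[255,0,-5,17,0,0,0]]'>/dev/null
python3 -c "
from h import *
st()"
python3 -m handwheel '[[255,0,0,1,0,0,0],[255,0,0,2,0,0,0],[255,0,0,2,0,0,0]]'>/dev/null
python3 -c "
from h import *
st()"
```

```text
t 17.3 tcp cell mm [-50.7  -0.9  75.3] F cell [0.1 0.  0.2] open -0.1 q [ 0.05  0.27  1.84  0.    1.02 -0.38]
t 17.68 tcp cell mm [-50.5  -0.6  73.7] F cell [-0.2 -0.1 -0.1] open -0.1 q [ 0.05  0.28  1.84  0.    1.02 -0.38]
```

Force fell to zero, so the lever seems to have snapped over. I'll feel for it lying flat.

```bash
python3 -m handwheel '[[255,0,0,0.7,0,0,0],[255,0,0,1.5,0,0,0],[255,0,0,1.5,0,0,0]]'>/dev/null
python3 -c "
from h import *
st()"
python3 -m handwheel '[[255,0,0,0.7,0,0,0],[255,0,0,1.5,0,0,0],[255,0,0,1.5,0,0,0]]'>/dev/null
python3 -c "
from h import *
st()"
```

```text
t 18.05 tcp cell mm [-50.4  -0.4  73.2] F cell [-1.5 -3.9  8.6] open 0.0 q [ 0.05  0.28  1.84 -0.    1.02 -0.38]
t 18.43 tcp cell mm [-50.4  -0.2  72.7] F cell [-2.  -8.6 17.6] open 0.0 q [ 0.05  0.28  1.84 -0.    1.02 -0.38]
```

Firm stop at z≈73.4, where the flat handle's face should be (73.5). Now rise away and check by camera.

```bash
python3 -m handwheel '[[255,0,0,-30,0,0,0],[255,0,0,-90,0,0,0],[255,0,0,-150,0,0,0],[255,0,20,-200,0,0,0],[255,0,20,-200,0,0,0]]' >/dev/null
python3 -m handwheel '[[255,0,10,0,0,0,0],[255,0,10,0,0,0,0]]'
python3 -c "
from h import *
st();c=ctrl.camera('wrist');X=E(c);np.savez('pics/wI.npz',X=X,intrinsics=c['intrinsics'])
i=c['image'];q=proj(c,O+CR()@np.array([.03,0,.06]),X);print(q)
u,v=int(q[0]),int(q[1]);u0,v0=max(u-100,0),max(v-130,0);print(u0,v0)
cv2.imwrite('pics/wI.png',cv2.resize(i[v0:v0+200,u0:u0+200],None,fx=3,fy=3,interpolation=2))"
```

```text
clock: 19.3
tool_pos: [0.5189, 0.1156, 0.2687]
eef_rot: [[0.91, 0.414, -0.003], [0.414, -0.91, -0.0], [-0.003, -0.001, -1.0]]
ft_force: [0.3, 0.7, -0.2]
opening: 0.0001
t 19.3 tcp cell mm [-20.3  -1.6 268.7] F cell [-0.5  0.5 -0.2] open 0.1 q [-0.    0.06  1.67 -0.    1.42 -0.43]
[326.42821546 214.60969288]
226 84
```

View pics/wI.png

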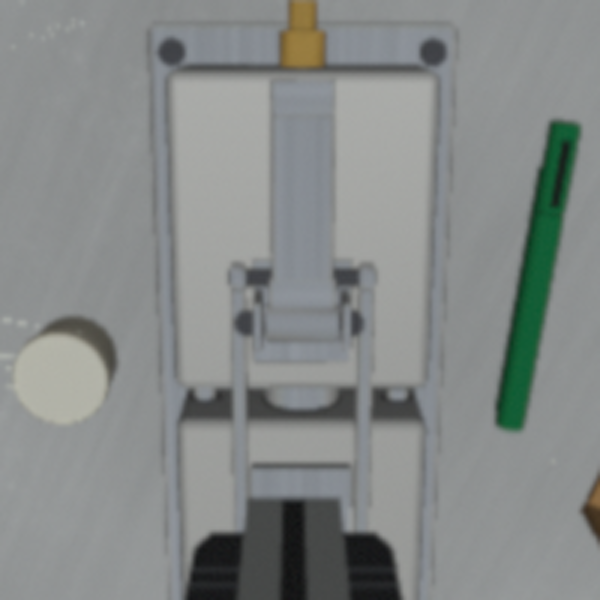

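The lever lies flat along the block (rows 80–310), and the gap to the sliding half (rows 387–418) has shrunk. The pot and marker are undisturbed. Check the gap numerically, then hand in.

```bash
python3 -c "
from h import *
C=np.load('pics/wI.npz')
p=lambda u,v,z:np.round(1e3*cell(plane(C,226+(u+.5)/3-.5,84+(v+.5)/3-.5,z/1e3,C['X'])),1)
print('fixed end',p(300,387,55),'slide near',p(300,418,55),'handle tip',p(303,80,75),'plate pin row',p(237,268,69.4))
ctrl.hand_in()"
```

```text
fixed end [29.6 -0.8 55. ] slide near [41.3 -0.8 55. ] handle tip [-76.7   0.4  75. ] plate pin row [-16.8 -21.3  69.4]
the job is handed in; nothing more can be done
```

The latch is shut and the job is handed in at about 19 s on the robot's clock. No verdict was reported, so the outcome rests on my own checks.

**What I did:** I pinched the pull tab and lowered the crossbar into the keeper's slot. I then drew it back under the nose until the stem resisted at about 14 N. After letting go, I swept the lever over centre with the closed fingers and backed away.

**Last checks:**
- **Lever:** it lies flat. The handle tip measured at x −77 mm (expected −78). Pressing gave a firm stop at z ≈ 73.4 mm, where the flat handle's face should be. The highest push on the lever was about 18–20 N, against the limit of 40 N.
- **Sliding half:** the near edge moved from 55.8 to 41.3 mm, so it stands about 7.5 mm from home. That fits a keeper setting of about +3 mm.
- **Crossbar:** the wrist picture before release showed it below the nose, and the 5 N resistance while shutting fits a hooked loop. I could not see it in the final picture because the gripper hid it.
- **Bystanders:** the pot and marker look undisturbed, and nothing else came near the others.

**Disagreement on the way:** the crossbar position I calculated from the grip was 2–5 mm off the images. I corrected it by picture and by feel, and no reading showed the loop pressed on the keeper on the way down.

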